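# Bar a motorbike engine over to just past compression

## Task

Take the yellow turning bar out of its slanted holder, stand it upright in the blue ring socket on the engine's flywheel and let go of it there before the wheel comes onto compression. Then take the bar afresh and use it as a crank to turn the flywheel anticlockwise as seen from above: feel the resistance build, peak and fall away, and stop just past it, with the white line about 5 to 20 degrees beyond the red pointer, never letting the wheel run on well beyond that. Leave the bar standing in its socket, let go, and do not disturb the other things on the bench.

Things in the scene. Friction and masses are not known exactly. Their poses are not given: they have to be found in the camera images.
- bar_mid (a point): Centre of the yellow steel turning bar: a plain round rod, diameter 16 mm, 140 mm long (about 0.14 kg; either end may go down). z runs along the rod. At the start it sits 40 mm deep in the slanted holder, z pointing along the rod to its free upper end, about 40 degrees up from level; it comes out along that slant.
- holder: Slanted holder, fixed: black base plate 110 x 70 x 8 mm with a grey tube (28 mm outside, 20 mm bore, 45 mm long) that leans 45 degrees towards the holder's +x. Origin under the centre of the base plate, on the bench. Its place, 20 cm nearer or farther, is swapped with the red parts bin's in some starts.
- parts_bin: Red open bin 100 x 120 x 45 mm with bolts, fixed, not used. Origin under its centre.
- socket_mouth (a point): Centre of the upper rim of the blue ring socket on the flywheel's face, 55 mm from its axis, 167 mm above the bench: 32 mm outside, 20 mm bore, 32 mm deep (floor = flywheel face, 135 mm high). With the bar fully in, its centre is 38 mm above this point and its top 108 mm; there it can lean some 7 degrees, and spin. The point turns with the flywheel.
- wheel_hub (a point): Point on the flywheel's vertical axis at its upper face, height 135 mm. The flywheel is a steel disc, diameter 160 mm, 30 mm thick, lying flat on top of the engine, with a hub 40 mm in diameter that rises 18 mm over the face. Turns with the flywheel.
- wheel: The whole flywheel with its socket. Origin on its axis at bench level; x points towards its white line. From about -0.75 rad a spring-like compression resists: with friction up to about 0.75 N m (14 N at the bar), most near -0.37 rad, then falling steadily to about 0.23 N m at 0 rad and light friction alone at 0.1 rad.
- rotor (a joint): Angle of the flywheel in rad, growing anticlockwise seen from above; 0 = white line exactly at the red pointer = top of compression. Starts between -1.8 and -1.2; stops at -2.1 and 1.4. Turns with light friction (0.06 to 0.23 N m, 1 to 4 N at the bar) up to -0.75 and again from 0.1 to 0.6. Let go from -0.65 to -0.1 it springs back, from 0 to 0.6 it stays, past 0.75 it kicks forward.
- white_line (a point): Outer end of the white line on the flywheel, on its upper face, 75 mm from the axis.
- pointer_tip (a point): Tip of the red pointer fixed on the engine, 85 mm from the flywheel's axis, at the face's height.
- engine: Single-cylinder engine lying on its side, fixed: grey case 235 x 210 mm, 100 mm high, with its finned barrel and head reaching to 290 mm along its +x, 115 mm high. Origin on the flywheel's axis at bench level; x points to the red pointer and the barrel.
- oil_bottle: Black oil bottle, diameter 68 mm, 190 mm high, loose. Origin under its centre.
- grease_jar: White grease jar with blue lid, diameter 72 mm, 70 mm high, loose. Origin under its centre.
- spanner: Steel spanner, 180 mm long, lying flat, loose.
- sprocket: Dark chain sprocket, diameter 84 mm, lying flat, loose. Origin under its centre.

How it is judged (in metres and radians):
On the way, in this order (a step that is already met when the one before it is completed fails the run):
1. the bar stands fully in the socket, let go, with the flywheel still before compression (z of bar_mid in the frame of socket_mouth below 0.044 m and horizontal distance between bar_mid and socket_mouth below 0.016 m and angle between the z axis of bar_mid and the z axis of socket_mouth, either way round below 0.22 rad and contact force between the fingers and bar below 0.3 N and value of joint rotor below -0.5 rad), for 0.2 s.
2. the flywheel is driven up the compression by the bar (value of joint rotor between -0.45 and -0.05 rad and contact force between bar and wheel above 3 N), for 0.05 s.
3. the flywheel has come past the top (value of joint rotor above 0.05 rad), for 0.1 s.
At the end, for the whole second after the job is handed in: The flywheel rests 0.05 to 0.40 rad past the top of compression (white line 3 to 23 degrees anticlockwise beyond the pointer); the bar stands released in the socket: its foot within 6 mm of the socket's floor, its centre within 16 mm of the socket's axis, leaning less than 0.22 rad, at rest (z of bar_mid in the frame of socket_mouth below 0.044 m and horizontal distance between bar_mid and socket_mouth below 0.016 m and angle between the z axis of bar_mid and the z axis of socket_mouth, either way round below 0.22 rad and value of joint rotor between 0.05 and 0.4 rad and velocity of joint rotor between -0.05 and 0.05 rad/s and linear speed of bar below 0.05 m/s); the robot touches nothing.
It fails at once if the flywheel runs on well past the top (over 0.6 rad) (value of joint rotor above 0.6 rad).
It fails at once if the oil bottle is moved more than 40 mm (distance of oil_bottle from where it was at the start of the episode above 0.04 m).
It fails at once if the grease jar is moved more than 40 mm (distance of grease_jar from where it was at the start of the episode above 0.04 m).
It fails at once if the spanner is moved more than 40 mm (distance of spanner from where it was at the start of the episode above 0.04 m).
It fails at once if the sprocket is moved more than 40 mm (distance of sprocket from where it was at the start of the episode above 0.04 m).
It also fails if it takes over 59 s, if anything falls off the work surface, if the arm or the gripper's body presses on something with over 40 N, if the wrist force passes 120 N, or if a joint passes its speed limit or range.

## Robot

A 7-joint arm with a two-finger parallel gripper is mounted at the origin on the work surface. World frame = base frame: x ahead of the robot, y to its left, z up, the work surface at z = 0. Lengths are in mm, angles in rad, forces in N, time in s.
With the tool pointing down it reaches from about 400 to 900 mm from the base axis. Payload 5.6 kg.
Tool frame: the origin (TCP) lies midway between the tips of the shut fingers; the grasp point (between the pads) lies 19 mm behind it; x points along the fingers, y is the direction in which the jaws open and shut, and the axes are right-handed (so a half turn about x gives the same grasp; the last joint's range is limited). The gripper opens to 92 mm and grips with 3 to 60 N. Pads are 20 mm wide; open, the fingers measure 128 mm over their backs; the gripper's body (75 mm by 189 mm) begins 69 mm behind the grasp point.
Start: joints at [1.15, 0.468, -0.012, 1.603, 0.006, 1.071, -0.056], TCP at [239.73, -604.184, 214.592] pointing down, gripper open.
Joint ranges: [-2.53, 2.53], [-0.31, 2.02], [-1.57, 1.55], [0.28, 2.44], [-1.29, 4.43], [0.15, 1.84], [-2.92, 2.92]. Speed limits (rad/s): [2.57, 2.57, 3.14, 3.14, 3.14, 3.14, 3.14].

## Interface

Orientations are given as a rotation vector (axis times angle).
In Python, from cell import robot, grip, kin, viewer gives the robot as it stands. Calls block until the motion is done:
- robot.movep(position, orientation): joint-space move of the TCP to a pose.
- robot.servo_line(position, feed=150, rotation=None): straight line of the TCP; rotation=None keeps the orientation; feed is the mean speed in mm/s.
- robot.goto_joints(angles): joint-space move.
- grip(opening, newtons=None): opening from 0.0 (shut) to 1.0 (fully open); newtons is the grip in N (None keeps the last); returns when the fingers have stopped.
- robot.hold(seconds).
- kin.ik(position, orientation): joint angles nearest the present ones, or None.
- robot.observe(): the state.
- viewer.read_camera(name): name is "side" or "top" or "wrist"; returns the picture (480x640x3 uint8, red, green, blue); there is no depth.
- viewer.camera_info(name): a dict with "camera_matrix" (3x3 intrinsics, pixels), "R" (3x3) and "t" (3): a world point X has camera coordinates R X + t. Camera axes: x right, y down, z forward; pixel columns grow to the right and rows downward; lengths in mm; the calibration is good to about 2 mm. A picture is of the moment at which its call begins: read the wrist's pose just before it. camera_info takes no time and is no camera call; for the wrist camera it gives the pose at the moment of the call.
A pose or a line that the arm cannot do raises robot.IKError and nothing moves.
- robot.job_done(): hands the job in, once; it reports no verdict.
Trained networks look in the newest picture that a camera, given by its name, has taken for a name from the list of things; names that differ only in an ending like _2 or _b are one class to them, and where a whole thing is asked for, a point or a joint stands for the part that bears it (a point fixed in the world has none). Each returns a list of dicts, best first, with "confidence" (0 to 1); they miss things now and then, are a little off and sometimes report something else, mostly with a low value. They report only what shows in the picture. A call takes as long as a camera call.
- viewer.silhouettes(name, camera): "mask" (480x640 bool, what is visible of it).
- viewer.pinpoint(name, camera): "at" ([x, y, z] in mm, in the coordinates of the camera as it stood for that picture, good to about 4 mm: a listed point, or the origin of a listed thing).
The state is a dict: "t": time; "joints": joint angles; "joint_velocities": joint speeds; "joint_torque": joint torques, N m; "tcp_pos": TCP position; "tcp_rot": TCP orientation; "contact_force": force on the tool from outside, world axes, zero at the start; "wrist_torque": the same for the moment, N m; "grip_width": opening from 0.0 (shut) to 1.0 (fully open).
Only numpy, scipy, OpenCV 4.12 (cv2) and the standard library are available. Lean on these libraries where they do the work, as an engineer would, in place of code of your own. Each camera call takes 0.05 s, during which the arm holds its last target. There are 200 camera calls.

## Working session

There is one attempt and no reset: what is moved stays moved. The work goes in short steps, each a Python script; the robot and the scene stay as the last script left them, time stands still between calls to the robot, and variables do not carry over. Pictures are saved under pics/ and viewed, about 8 in all and at most 12, crops included, and the job is handed in when it is done.

```bash
ls; mkdir -p pics; cat > h.py <<'E'
import numpy as np, cv2
from scipy.spatial.transform import Rotation as R
from cell import robot, grip, kin, viewer
def pin(name, cam, shoot=True, n=2):
    if shoot: viewer.read_camera(cam)
    ci=viewer.camera_info(cam); Rc=np.array(ci["R"]);t=np.array(ci["t"])
    return [(Rc.T@(np.array(d["at"])-t),round(d["confidence"],2)) for d in viewer.pinpoint(name,cam)[:n]]
def proj(X,cam):
    ci=viewer.camera_info(cam); c=np.array(ci["R"])@np.array(X)+np.array(ci["t"]); p=np.array(ci["camera_matrix"])@c; return p[:2]/p[2]
def rot(x,y):  # rotvec from tool x and y axes
    x=np.array(x,float);x/=np.linalg.norm(x);y=np.array(y,float);y-=x*(x@y);y/=np.linalg.norm(y)
    return R.from_matrix(np.c_[x,y,np.cross(x,y)]).as_rotvec()
E
python3 - <<'E'
from h import *
np.set_printoptions(precision=1,suppress=True)
ims=[]
for c in ("top","side"):
    im=viewer.read_camera(c); ims.append(im)
    for n in ("bar_mid","holder","parts_bin","socket_mouth","wheel_hub","white_line","pointer_tip","engine","oil_bottle","grease_jar","spanner","sprocket"):
        print(c,n,[(p.round(1),k) for p,k in pin(n,c,False)])
    cv2.imwrite(f"pics/{c}.png",im[:,:,::-1])
o=robot.observe();print(o["t"],o["tcp_pos"],o["tcp_rot"],R.from_rotvec(o["tcp_rot"]).as_matrix())
E
```

```text
pics
top bar_mid [(array([ 451.8, -216. ,   70.2]), 0.55)]
top holder [(array([ 422.4, -221.2,   -0.8]), 0.76)]
top parts_bin [(array([ 598.3, -207.1,    1.7]), 0.85)]
top socket_mouth [(array([462.5, 144.8, 170.1]), 0.66), (array([502.1, 103.1, 134.8]), 0.27)]
top wheel_hub [(array([502.7, 101.1, 135.4]), 0.81)]
top white_line [(array([509.3,  29. , 135.9]), 0.69)]
top pointer_tip [(array([584.1, 121.8, 139.6]), 0.79)]
top engine [(array([497.9, 105.3,   0.3]), 0.85), (array([ 422.3, -216.7,   -2.4]), 0.7)]
top oil_bottle [(array([ 605.2, -435.3,    2.8]), 0.65), (array([ 414.3, -474.5,   -1.2]), 0.51)]
top grease_jar [(array([ 410.2, -476.4,   -1.7]), 0.97)]
top spanner [(array([324.5, 392.9,   6.5]), 0.8)]
top sprocket [(array([470.3, 449.6,   1.4]), 0.82)]
side bar_mid [(array([ 448.6, -217.9,   67.4]), 0.8)]
side holder [(array([497.3, 105.6,   1.4]), 0.75), (array([ 421.8, -217.7,   -0.4]), 0.72)]
side parts_bin [(array([ 598.8, -205.6,    3.3]), 0.79)]
side socket_mouth [(array([469.3, 148.3, 168.1]), 0.61)]
side wheel_hub [(array([500.6, 101.7, 138.7]), 0.7)]
side white_line [(array([313.6, 392.9,   2.1]), 0.43)]
side pointer_tip [(array([584.6, 122.2, 140.5]), 0.86)]
side engine [(array([502.4, 101.8,  -0.9]), 0.82)]
side oil_bottle [(array([ 604.8, -435.2,   -1.4]), 0.83)]
side grease_jar [(array([ 409.6, -474.4,   -2.9]), 0.77), (array([ 597.1, -205.7,    2.6]), 0.71)]
side spanner [(array([314. , 393.9,   1. ]), 0.74)]
side sprocket [(array([467.4, 446.4,   3.4]), 0.57), (array([ 598.2, -205.8,    4.3]), 0.4)]
1.3 [ 239.7 -604.2  214.6] [ 2.   0.4 -2. ] [[-0.   0.4 -0.9]
 [-0.  -0.9 -0.4]
 [-1.   0.   0. ]]
```

View pics/top.png

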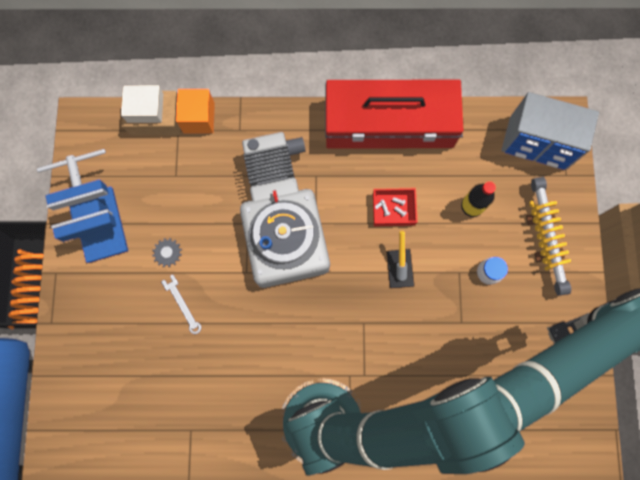

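View pics/side.png

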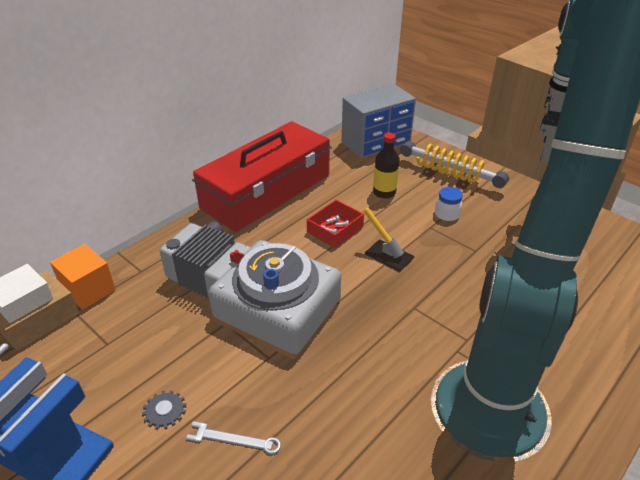

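Top view: holder at px (400,265) with the bar leaning towards +x (up in the picture), its tip at px (402,233). The blue socket is at px (265,242), the white line points right at px (310,229), and the pointer is at px (276,197). The network agrees with all of these, which puts rotor at about -1.72. The side view is consistent. Next I'll check IK for the plan and take a close look at the bar.

```bash
python3 - <<'E'
from h import *
np.set_printoptions(precision=2,suppress=True)
down=rot([0,0,-1],[0,-1,0])
def tilt(el,az): # tool x pointing forward az, el below level, jaws level
    f=np.array([np.cos(az),np.sin(az),0]); return rot(np.cos(el)*f-[0,0,np.sin(el)], [np.sin(az),-np.cos(az),0])
robot.movep([430,-217,260],down)
viewer.read_camera("wrist")
for n in("bar_mid","holder"): print(n,[(p.round(1),k) for p,k in pin(n,"wrist",False)])
im=viewer.read_camera("wrist"); cv2.imwrite("pics/w1.png",im[:,:,::-1])
m=viewer.silhouettes("bar_mid","wrist")
if m:
    mk=m[0]["mask"].astype(np.uint8); pts=np.argwhere(mk)[:,::-1].astype(np.float32); c=pts.mean(0); u,s,v=np.linalg.svd(pts-c,full_matrices=False); print(m[0]["confidence"],len(pts),c,v[0],cv2.minAreaRect(pts))
hub=np.array([501.7,101.4])
for el in (0.5,0.7,0.9):
  for az in (-.3,0,.3,.5):
    r=[]
    for a in (2.25,2.8,3.6,4.17):
      p=hub+55*np.array([np.cos(a),np.sin(a)])
      for z in (240,300):
        f=R.from_rotvec(tilt(el,az)).as_matrix()[:,0]
        q=kin.ik(np.r_[p,z]+19*f,tilt(el,az)); r.append('-' if q is None else 'Y')
    print(el,az,''.join(r), None if q is None else np.array(q))
print(robot.observe()["t"],robot.observe()["joints"])
E
```

```text
bar_mid [(array([ 455.3, -216. ,   68. ]), 0.55)]
holder [(array([503.8, 102.8,  -1.8]), 0.62), (array([ 425.9, -226. ,   -1.8]), 0.61)]
0.69 1368 [317.18 182.85] [0.09 1.  ] ((317.00347900390625, 184.0413818359375), (84.62335205078125, 17.93782615661621), 85.2363510131836)
0.5 -0.3 -------- None
0.5 0 -------- None
0.5 0.3 -------- None
0.5 0.5 -------- None
0.7 -0.3 YY-Y---- None
0.7 0 -------- None
0.7 0.3 -------- None
0.7 0.5 -------- None
0.9 -0.3 YYYY-Y-Y [ 0.99 -0.28 -1.21  2.29  0.23  0.39 -2.35]
0.9 0 -Y-YYY-Y [ 0.65 -0.22 -0.81  2.34 -0.12  0.29 -1.67]
0.9 0.3 -Y-Y-Y-Y [ 0.29 -0.18 -0.34  2.36 -0.62  0.35 -0.82]
0.9 0.5 YY-Y-YYY [ 0.27 -0.14 -0.23  2.34 -0.84  0.48 -0.37]
3.15 [ 0.57  0.14 -0.18  1.94  0.03  1.06 -1.2 ]
```

View pics/w1.png

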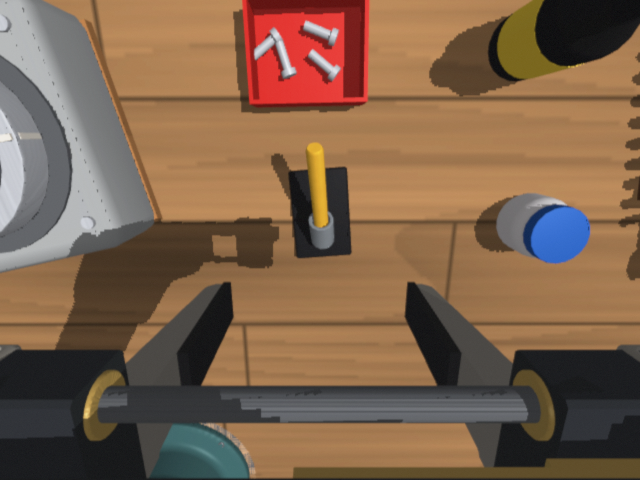

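The bar tip is at px (315,148) and the tube mouth at about px (319,214), so the bar runs nearly along +x. I'll get its line by intersecting the silhouette planes and scan IK for steeper tool tilts.

```bash
cat >> h.py <<'E'
def tilt(el,az): # tool x pointing along az, el below level, jaws level
    f=np.array([np.cos(az),np.sin(az),0]); return rot(np.cos(el)*f-[0,0,np.sin(el)], [np.sin(az),-np.cos(az),0])
def tx(r): return R.from_rotvec(r).as_matrix()[:,0]
def barline(cams):
    N=[];D=[]
    for c in cams:
        viewer.read_camera(c); m=viewer.silhouettes("bar_mid",c)
        if not m: print("none",c); continue
        ci=viewer.camera_info(c);K=np.array(ci["camera_matrix"]);Rc=np.array(ci["R"]);t=np.array(ci["t"])
        p=np.argwhere(m[0]["mask"])[:,::-1].astype(np.float32)
        vx,vy,x,y=cv2.fitLine(p,cv2.DIST_HUBER,0,.01,.01).ravel()
        pr=(p-[x,y])@[vx,vy]; print(c,round(m[0]["confidence"],2),len(p),"ends",np.r_[x,y]+pr.min()*np.r_[vx,vy],np.r_[x,y]+pr.max()*np.r_[vx,vy])
        a=np.linalg.inv(K)@[x,y,1];b=np.linalg.inv(K)@[x+50*vx,y+50*vy,1]
        n=Rc.T@np.cross(a,b);n/=np.linalg.norm(n);N.append(n);D.append(n@(-Rc.T@t))
    N=np.array(N);D=np.array(D); d=np.linalg.svd(N)[2][2]; d*=np.sign(d[2])
    return d,np.linalg.lstsq(N,D,rcond=None)[0]
E
python3 - <<'E'
from h import *
np.set_printoptions(precision=3,suppress=True)
for cams in (("wrist","side"),("top","side")):
    d,p0=barline(cams); m=np.array([452,-216.6,68.5]); q=p0+d*((m-p0)@d)
    print(d,np.degrees(np.arcsin(d[2])),"nearest to mid",q)
hub=np.array([501.7,101.4])
def chk(p,r): 
    return kin.ik(np.array(p)+19*tx(r),r)
g=np.array([452,-216.6,68.5])+35*np.array([.766,0,.643])
for E in (1.0,1.1,1.2,1.3,1.45):
  b=E+.87
  print("E",E,"grasp",[chk(g+s*np.array([.766,0,.643]),tilt(b,0)) is not None for s in (0,60,100)])
  for az in (-.6,-.3,0,.3,.6):
    print(az,''.join('-' if chk(np.r_[hub+55*np.array([np.cos(a),np.sin(a)]),z],tilt(E,az)) is None else 'Y' for a in (2.25,2.8,3.6,4.17) for z in (240,340)),end=' ')
  print()
E
```

```text
wrist 0.83 1312 ends [313.719 142.844] [321.285 226.156]
side 0.53 282 ends [365.137 208.651] [389.824 241.378]
[0.77  0.059 0.635] 39.407368686941474 nearest to mid [ 451.072 -217.729   69.731]
none top
side 0.64 261 ends [365.026 208.731] [388.799 240.4  ]
[0.517 0.291 0.805] 53.57268765387645 nearest to mid [103.267  37.491 200.711]
E 1.0 grasp [True, True, True]
-0.6 Y-Y-YYYY -0.3 -Y-YYY-Y 0 YYYYYYYY 0.3 YYYYYYYY 0.6 YYYYYYYY 
E 1.1 grasp [True, True, True]
-0.6 Y-Y--Y-Y -0.3 YYYYYYYY 0 YYYYYYYY 0.3 YYYYYYYY 0.6 YYYYYYYY 
E 1.2 grasp [True, True, True]
-0.6 Y-YY-YYY -0.3 YYYYYYYY 0 YYYYYYYY 0.3 YYYYYYYY 0.6 YYYYYYYY 
E 1.3 grasp [True, True, True]
-0.6 YYYYYYYY -0.3 YYYYYYYY 0 YYYYYYYY 0.3 YYYYYYYY 0.6 YYYYYYYY 
E 1.45 grasp [True, True, True]
-0.6 YYYYYYYY -0.3 YYYYYYYY 0 YYYYYYYY 0.3 YYYYYYYY 0.6 YYYYYYYY
```

```bash
python3 - <<'E'
from h import *
np.set_printoptions(precision=3,suppress=True)
d=np.array([.77,.059,.635]);d/=np.linalg.norm(d); m=np.array([451.5,-217.5,69.4])
az=np.arctan2(d[1],d[0]); E=1.25; b=E+np.pi/2-np.arcsin(d[2]); r=tilt(b,az); x=tx(r)
g=m+35*d; tcp=g+19*x
grip(0.6)
robot.movep(tcp-110*x,r)
robot.servo_line(tcp,feed=120)
f0=robot.observe()["contact_force"]
grip(0.0,30)
o=robot.observe();print("w",o["grip_width"],o["contact_force"],f0,o["t"])
robot.servo_line(tcp+60*d,feed=80); print(robot.observe()["contact_force"])
robot.servo_line(tcp+60*d+[0,0,110],feed=200); o=robot.observe();print(o["contact_force"],o["grip_width"],o["t"],o["tcp_pos"])
print(barline(("wrist","side")))
print(pin("bar_mid","side",False),pin("bar_mid","wrist",False), "expected mid",np.array(o["tcp_pos"])-19*x-35*d)
cv2.imwrite("pics/s2.png",viewer.read_camera("side")[:,:,::-1])
E
```

```text
w 0.16678090859744507 [-0.167 -0.233  0.47 ] [ 0.08  -0.438  0.102] 6.6917
[ 0.6   -0.685 -1.77 ]
[-0.89   0.529 -2.244] 0.16882420408968074 8.2917 [ 513.872 -212.618  222.708]
wrist 0.58 1940 ends [317.915 351.048] [319.043 282.968]
side 0.72 320 ends [360.962 161.7  ] [386.861 200.094]
(array([0.722, 0.058, 0.69 ]), array([ 138.45 , -242.719, -124.391]))
[(array([ 496.233, -214.767,  213.661]), 0.64)] [(array([ 499.505, -212.087,  214.496]), 0.9)] expected mid [ 497.009 -213.91   216.558]
```

View pics/s2.png

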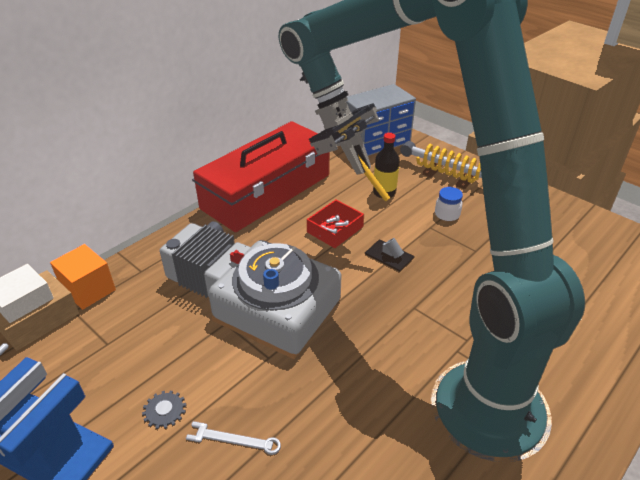

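The bar is held and clear of the holder at px (370,180). Next I'll turn it upright near the wheel, then measure its lean and the socket from there.

```bash
python3 - <<'E'
from h import *
np.set_printoptions(precision=3,suppress=True)
r=tilt(1.25,0.3); x=tx(r)
robot.movep(np.array([470,0,345])+19*x,r)   # waypoint, short of the socket
for n in ("socket_mouth","wheel_hub"): print("wrist",n,[(p.round(1),k) for p,k in pin(n,"wrist")])
r2=tilt(1.25,0.3)
robot.movep(np.array([467,145,310])+19*x,r)
o=robot.observe();print(o["tcp_pos"],o["contact_force"],o["t"])
d,p0=barline(("wrist","side")); print(d,"at z205",p0+d*(205-p0[2])/d[2])
for c in("side","wrist","top"): 
    viewer.read_camera(c)
    for n in ("bar_mid","socket_mouth","wheel_hub","white_line"): print(c,n,[(p.round(1),k) for p,k in pin(n,c,False)])
a=viewer.read_camera("side")[130:330,170:370]; b=viewer.read_camera("wrist")
cv2.imwrite("pics/c3.png",np.hstack([cv2.resize(a,(400,400)),cv2.resize(b,(400,300))[:, :] if 0 else cv2.copyMakeBorder(cv2.resize(b,(400,300)),0,100,0,0,cv2.BORDER_CONSTANT)])[:,:,::-1])
E
```

```text
wrist socket_mouth [(array([466.9, 148.1, 162.8]), 0.57), (array([503.5, 100.3,  -1.7]), 0.19)]
wrist wheel_hub [(array([500. , 102.6, 132.5]), 0.71)]
[472.959 146.635 291.503] [-0.307 -0.426 -1.308] 10.45
wrist 0.75 2014 ends [317.914 353.016] [319.168 282.949]
side 0.71 258 ends [268.946 221.   ] [268.991 260.001]
[-0.066 -0.016  0.998] at z205 [469.288 143.401 205.   ]
side bar_mid [(array([467. , 143.1, 270. ]), 0.73)]
side socket_mouth [(array([467.8, 148.3, 163. ]), 0.69)]
side wheel_hub [(array([501.4, 104.5, 140.3]), 0.63), (array([ 604.2, -434.7,   -3.2]), 0.2)]
side white_line [(array([514.4,  27.6, 137.9]), 0.88)]
wrist bar_mid [(array([468.3, 146. , 269.8]), 0.72)]
wrist socket_mouth [(array([465.5, 146.9, 163. ]), 0.95)]
wrist wheel_hub [(array([498.2, 102.5, 135.7]), 0.62)]
wrist white_line [(array([515. ,  31.2, 135.6]), 0.6), (array([321. , 394. ,   2.4]), 0.49)]
top bar_mid []
top socket_mouth [(array([ 412.8, -478.2,   -1.4]), 0.58)]
top wheel_hub [(array([501.5, 104.5, 136.7]), 0.84)]
top white_line [(array([512. ,  28.1, 135.3]), 0.6)]
```

View pics/c3.png

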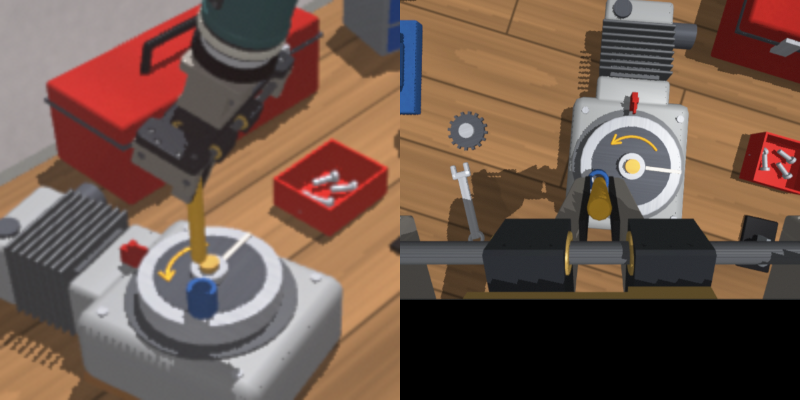

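```bash
python3 - <<'E'
from h import *
np.set_printoptions(precision=3,suppress=True)
r=tilt(1.316,0.3); x=tx(r)
robot.servo_line(np.array([467.2,146,310])+19*x,rotation=r)
robot.servo_line(np.array([467.2,146,284])+19*x,feed=60)
o=robot.observe();print(o["tcp_pos"],o["contact_force"],o["t"])
d,p0=barline(("wrist","side")); print(d,"at z205",p0+d*(205-p0[2])/d[2])
for c in("side","wrist"):
    print(c,"mouth",proj([467.2,146,167],c),[(p.round(1),k) for p,k in pin("bar_mid",c,False)],[(p.round(1),k) for p,k in pin("socket_mouth",c,False)])
sp=proj([467.2,146,175],"side").astype(int);wp=proj([467.2,146,175],"wrist").astype(int);print(sp,wp)
cr=lambda im,p,s:cv2.resize(im[max(p[1]-s,0):p[1]+s,p[0]-s:p[0]+s],(400,400),interpolation=cv2.INTER_CUBIC)
cv2.imwrite("pics/c4.png",np.hstack([cr(viewer.read_camera("side"),sp,40),cr(viewer.read_camera("wrist"),wp,60)])[:,:,::-1])
E
```

```text
[471.722 147.502 265.445] [-0.345  0.732 -1.161] 12.3333
wrist 0.82 2073 ends [317.992 281.968] [319.117 352.014]
side 0.54 1080 ends [187.106 430.858] [280.421 447.661]
[-0.872 -0.286  0.398] at z205 [-1134.098  -376.949   205.   ]
side mouth [269.834 272.461] [(array([466.8, 145.2, 247.3]), 0.6)] [(array([465.8, 147.5, 167.2]), 0.6)]
wrist mouth [317.989 283.328] [(array([467.3, 146.3, 246.2]), 0.57)] [(array([466.2, 148.5, 163.6]), 0.89)]
[269 269] [317 284]
```

View pics/c4.png

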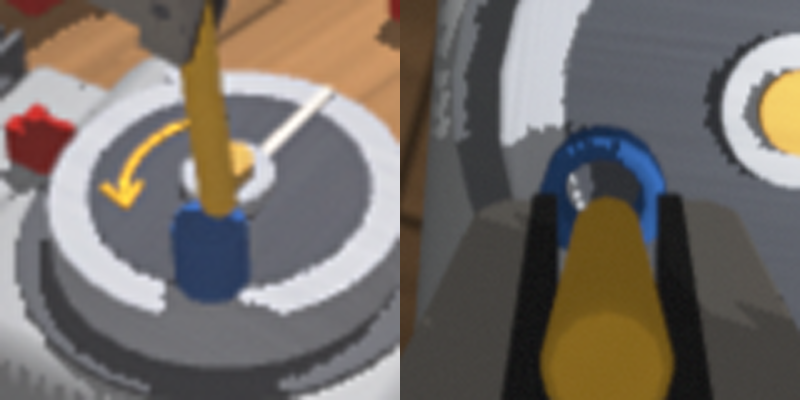

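Close up, in crop pixels: the bore centre in the wrist crop is at about (603,188) and the bar foot's far edge at about y=197, so the foot sits short of the bore, nearer the robot. In the side crop the bar's foot is about 8 px right of the socket centre. I'll quantify this with the calibration.

```bash
python3 - <<'E'
from h import *
np.set_printoptions(precision=1,suppress=True)
from scipy.optimize import least_squares
P=lambda X,c:proj(X,c)
so=np.array([269,269]);wo=np.array([317,284])
W=lambda X:(P(X,"wrist")-wo)*400/120+[600,200]
S=lambda X:(P(X,"side")-so)*5+[200,200]
b=np.array([467.2,146])
for z in (167,177,200,240,284,316): print(z,"wrist crop",W([*b,z]),"side crop",S([*b,z]))
for dv in ([5,0],[0,5]): print(dv,W([*(b+dv),177])-W([*b,177]),S([*(b+dv),177])-S([*b,177]))
# wrist bar edges: 
im=viewer.read_camera("wrist");m=viewer.silhouettes("bar_mid","wrist")[0]["mask"]
ys,xs=np.nonzero(m); print("wrist mask rows",ys.min(),ys.max(),"crop",(ys.min()-284)*3.33+200)
f=np.r_[np.cos(.3),np.sin(.3)]
print("predicted far edge of foot",W([*(b+8*f),177]),"near edge",W([*(b-8*f),177]), "top centre",W([*b,316]))
E
```

```text
167 wrist crop [603.3 197.2] side crop [204.2 217.3]
177 wrist crop [603.2 203.6] side crop [202.8 199.8]
200 wrist crop [603.  220.3] side crop [199.5 158.6]
240 wrist crop [602.6 257.9] side crop [193.7  84.5]
284 wrist crop [601.9 320. ] side crop [187.   -1.1]
316 wrist crop [601.1 390.2] side crop [181.8 -66.2]
[5, 0] [  6.3 -20.3] [-8.3 -5.6]
[0, 5] [-20.4  -6.3] [-8.8  6.1]
wrist mask rows 283 352 crop 196.67
predicted far edge of foot [603.3 169.5] near edge [603.3 237.4] top centre [601.2 390.1]
```

Both views agree that the bar now leans about 0.06 rad forward, with its foot about 6 mm short. The original tilt was therefore right, so I'll go back to 1.25 and look again.

```bash
python3 - <<'E'
from h import *
np.set_printoptions(precision=1,suppress=True)
r=tilt(1.25,0.3); x=tx(r)
robot.servo_line(np.array([467.2,146,284])+19*x,rotation=r,feed=60)
print(robot.observe()["contact_force"])
b=np.array([467.2,146])
sp=np.array([269,269]);wp=proj([*b,175],"wrist").astype(int)
W=lambda X:(proj(X,"wrist")-wp)*400/120+[600,200]
S=lambda X:(proj(X,"side")-sp)*5+[200,200]
f=np.r_[np.cos(.3),np.sin(.3)]
print("W mouth",W([*b,167]),"far foot edge",W([*(b+8*f),177]),"S mouth",S([*b,167]),S([*b,177]),S([*b,264]))
for dv in ([5,0],[0,5]): print(dv,W([*(b+dv),177])-W([*b,177]))
cr=lambda im,p,s:cv2.resize(im[max(p[1]-s,0):p[1]+s,p[0]-s:p[0]+s],(400,400),interpolation=cv2.INTER_CUBIC)
cv2.imwrite("pics/c5.png",np.hstack([cr(viewer.read_camera("side"),sp,40),cr(viewer.read_camera("wrist"),wp,60)])[:,:,::-1])
E
```

```text
[ 0.1 -0.2 -2. ]
W mouth [602.  198.1] far foot edge [601.9 168.5] S mouth [204.2 217.3] [202.8 199.8] [190.1  38.4]
[5, 0] [  6.3 -20.5]
[0, 5] [-20.4  -6.3]
```

View pics/c5.png

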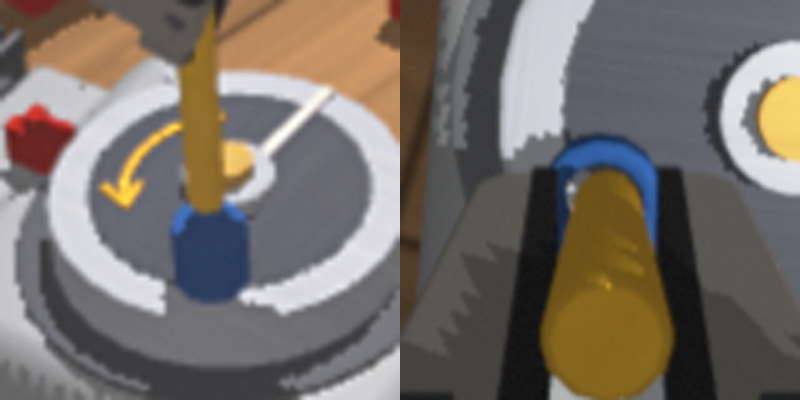

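The bar is now plumb (side slope matches vertical), and the wrist crop shows the foot centred on the bore at about (604,200). Next is a guarded descent.

```bash
cat >> h.py <<'E'
def fz(): return np.array(robot.observe()["contact_force"])
E
python3 - <<'E'
from h import *
np.set_printoptions(precision=1,suppress=True)
r=tilt(1.25,0.3); x=tx(r); b=np.array([467.2,146.0]); f0=fz()
z=284
while z>238:
    z-=1.5; robot.servo_line(np.r_[b,z]+19*x,feed=40); f=fz()-f0
    if z<250 or abs(f).max()>1.5: print(z,f)
    if f[2]>7 or np.linalg.norm(f[:2])>12: break
print(z,robot.observe()["t"],[(p.round(1),k) for c in("side","wrist") for p,k in pin("bar_mid",c)])
E
```

```text
270.5 [-0.6 -0.8 -1.5]
269.0 [-0.5 -1.5 -1.2]
267.5 [-1.6 -1.6  0.1]
263.0 [-1.2 -0.7 -2.3]
254.0 [-1.6 -0.3 -1.3]
251.0 [-2.2 -0.8 -2. ]
249.5 [-1.6 -0.7 -1.4]
248.0 [-0.8 -0.1 -1.2]
246.5 [-1.5 -0.8 -1. ]
245.0 [-2.2 -0.2 -1. ]
243.5 [-1.4 -0.6 -1.3]
242.0 [-0.5 -0.8 -0.5]
240.5 [-3.  -0.9  7. ]
240.5 20.5333 [(array([468.5, 145.9, 203.7]), 0.65), (array([318. , 396.4,   5.8]), 0.2), (array([468.6, 148.2, 203.8]), 0.95), (array([512.7,  26. , 138.5]), 0.17)]
```

The bar is seated: floor contact came at the expected height and bar_mid is at z≈204. Release, check, regrasp a bit lower, and crank to just before compression to recalibrate the angle.

```bash
cat >> h.py <<'E'
hub=np.array([501.2,102.4]); RAD=55.0; rC=tilt(1.25,0.3); xC=tx(rC); ZG=220.
def arcpt(a,z=ZG): return np.r_[hub+RAD*np.array([np.cos(a),np.sin(a)]),z]+19*xC
def rotor():
    out=[]
    for c in("side","wrist","top"):
        viewer.read_camera(c)
        for n in("white_line","socket_mouth"):
            for p,k in pin(n,c,False,1):
                v=p[:2]-hub; out.append((c,n,p.round(0),k,round(np.arctan2(v[1],v[0]),3),round(np.hypot(*v),0)))
    return out
def crank(a0,a1,step=.1,feed=60,lim=40):
    n=max(1,int(np.ceil(abs(a1-a0)/step)))
    for a in np.linspace(a0,a1,n+1)[1:]:
        robot.servo_line(arcpt(a),feed=feed); f=fz(); t=np.array([-np.sin(a),np.cos(a)])
        print(round(a,3),"tang %.1f rad %.1f z %.1f"%(f[:2]@t,f[:2]@[np.cos(a),np.sin(a)],f[2]))
        if np.linalg.norm(f)>lim: print("STOP");return a
    return a1
E
python3 - <<'E'
from h import *
np.set_printoptions(precision=1,suppress=True)
grip(0.5); robot.hold(0.5); print(robot.observe()["t"],fz())
r=rotor(); [print(*q) for q in r]
print([(p.round(1),k) for c in("side","wrist") for p,k in pin("bar_mid",c,True,1)])
a0=np.arctan2(146-hub[1],467.2-hub[0])
robot.servo_line(arcpt(a0),feed=60)
grip(0.0,60); o=robot.observe(); print(o["grip_width"],o["contact_force"])
a=crank(a0,a0+.7); print("a",a,robot.observe()["t"])
[print(*q) for q in rotor()]
E
```

```text
21.8417 [ 0.4 -0.3  0.2]
side white_line [514.  30. 137.] 0.62 -1.396 74.0
side socket_mouth [468. 146. 165.] 0.63 2.213 55.0
wrist white_line [512.  29. 137.] 0.9 -1.422 75.0
wrist socket_mouth [466. 145. 166.] 0.88 2.265 55.0
top white_line [509.  33. 134.] 0.96 -1.458 70.0
[(array([467. , 146. , 202.9]), 0.7), (array([468.6, 150.5, 203.6]), 0.8)]
0.16745413779639165 [-1.3  0.9  2. ]
2.321 tang -0.3 rad 2.8 z 3.5
2.408 tang -0.4 rad 3.4 z 5.5
2.496 tang -0.1 rad 6.3 z 4.8
2.583 tang -2.0 rad 5.2 z 5.6
2.671 tang -2.0 rad 6.3 z 6.3
2.758 tang -0.8 rad 5.8 z 8.2
2.846 tang 0.4 rad 5.5 z 9.8
2.933 tang 0.9 rad 4.5 z 9.2
a 2.933108530497339 25.55
side white_line [560.  57. 136.] 0.8 -0.663 75.0
side socket_mouth [450. 114. 166.] 0.58 2.915 52.0
wrist white_line [557.  54. 135.] 0.7 -0.71 74.0
wrist socket_mouth [445. 114. 164.] 0.78 2.934 58.0
top white_line [553.  53. 135.] 0.64 -0.753 72.0
```

Rotor ≈ a − 3.87, so it's now at about −0.94. Crank over the compression, then measure.

```bash
python3 - <<'E'
from h import *
np.set_printoptions(precision=1,suppress=True)
a=crank(2.933,4.03,step=.1,feed=50,lim=50); print("a",a,robot.observe()["t"],robot.observe()["grip_width"])
[print(*q) for q in rotor()]
print([(p.round(1),k) for c in("side","wrist") for p,k in pin("bar_mid",c,True,1)],[(p.round(1),k) for c in("side","wrist") for p,k in pin("pointer_tip",c,False,1)])
E
```

```text
3.033 tang -0.1 rad 4.3 z 7.6
3.132 tang -0.9 rad 3.8 z 7.3
3.232 tang -4.0 rad 3.5 z 6.9
3.332 tang -7.4 rad 3.4 z 6.0
3.432 tang -9.9 rad 2.2 z 7.3
3.531 tang -11.3 rad 2.6 z 9.8
3.631 tang -11.1 rad 2.4 z 9.5
3.731 tang -9.5 rad 0.7 z 8.6
3.831 tang -5.5 rad -0.8 z 5.1
3.93 tang 0.8 rad -0.9 z 1.8
4.03 tang 1.6 rad 0.0 z 2.4
a 4.03 28.8417 0.1623973024243531
side white_line [568. 136. 138.] 0.77 0.471 74.0
side socket_mouth [470.  63. 165.] 0.95 -2.23 50.0
wrist white_line [568. 133. 136.] 0.84 0.436 73.0
wrist socket_mouth [466.  62. 166.] 0.64 -2.291 54.0
top white_line [564. 134. 138.] 0.57 0.471 70.0
[(array([470.4,  58.8, 203.1]), 0.42), (array([469.4,  60.5, 205.3]), 0.82)] [(array([583.8, 120.2, 139.8]), 0.94), (array([580.8, 120.5, 138.1]), 0.74)]
```

The resistance peaked at about 11 N and fell away; the rotor is at about 0.23 rad, mid-window. Release, retreat and check.

```bash
python3 - <<'E'
from h import *
np.set_printoptions(precision=1,suppress=True)
grip(0.5); robot.hold(0.2)
p=np.array(robot.observe()["tcp_pos"])
robot.servo_line(p-130*xC,feed=150); robot.hold(0.3); print(robot.observe()["t"],fz())
[print(*q) for q in rotor()]
for c in("side","wrist"):
    viewer.read_camera(c); print([(n,p.round(1),k) for n in("bar_mid","pointer_tip","socket_mouth") for p,k in pin(n,c,False,1)])
a=viewer.read_camera("side")[180:330,170:370]; b=viewer.read_camera("wrist")
cv2.imwrite("pics/c6.png",np.hstack([cv2.resize(a,(400,300)),cv2.resize(b,(400,300))])[:,:,::-1])
E
```

```text
31.725 [-0.8  0.3 -0.1]
side white_line [570. 139. 138.] 0.63 0.488 77.0
side socket_mouth [470.  61. 170.] 0.61 -2.223 52.0
wrist white_line [467.  61. 164.] 0.6 -2.255 54.0
wrist socket_mouth [465.  60. 164.] 0.62 -2.275 55.0
top white_line [564. 133. 138.] 0.83 0.458 70.0
top socket_mouth [467.  57. 168.] 0.97 -2.219 57.0
[('bar_mid', array([468.7,  57.6, 204.2]), 0.75), ('pointer_tip', array([584.8, 121.9, 138.4]), 0.95), ('socket_mouth', array([ 596.9, -207.3,    3.8]), 0.71)]
[('bar_mid', array([470.1,  61.2, 205.6]), 0.74), ('pointer_tip', array([584.6, 120.9, 137. ]), 0.88), ('socket_mouth', array([468.7,  59.2, 165.2]), 0.88)]
```

View pics/c6.png

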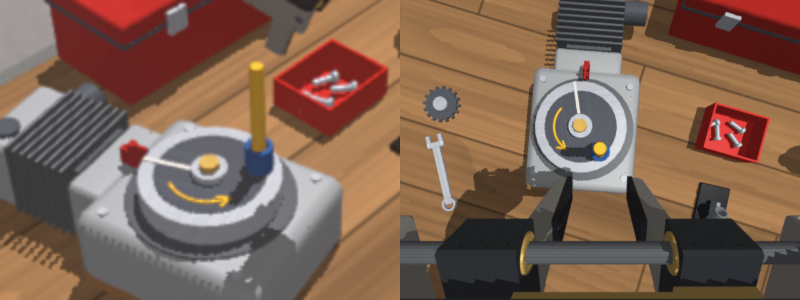

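The bar stands free and upright in the socket (left view, px (258,110)). The white line is a little anticlockwise of the red pointer: right view, line end px (575,82), pointer px (586,70). The gripper is clear, so I'm handing in.

```bash
python3 -c "
from h import *
robot.job_done(); print(robot.observe()['t'])"
```

```text
the job is handed in; nothing more can be done
the job is handed in; nothing more can be done
```

The flywheel is now about 0.24 rad (14°) past the red pointer, inside the 5–20° window. The bar is standing released in its socket. I handed the job in with the clock at about 32 s of the 59 s allowed; it reports no verdict.

- **Placing the bar:** I took the bar out along its slant and stood it upright in the socket. Contact with the socket floor came at the expected height. I let go for 0.5 s with the wheel at about -1.65 rad, well before compression.
- **Cranking:** I gripped the bar afresh and turned the wheel anticlockwise. The resistance at the bar rose to about 11 N, then fell to nothing, and I stopped there.
- **Last checks:** The bar's centre was 37–39 mm above the socket mouth and within a few mm of its axis. The gripper was clear with no contact force. The bin, spanner and sprocket looked undisturbed. I did not measure the oil bottle or grease jar again, but nothing came near them.

**Checks that disagreed:**
- A silhouette measurement suggested a 0.066 rad lean that close-up views showed was false, so I undid that correction before inserting the bar.
- In the final check the networks gave two stray readings: one white line at the socket's place and one socket at the bin. I ignored both.

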